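Fit the lamp's battery pack: nose under the lip, tail down past the catch

ROBOT

A 6-joint arm with a two-finger parallel gripper is mounted at the origin on the work surface. World frame = base frame: x ahead of the robot, y to its left, z up, the work surface at z = 0. Lengths are in m, angles in rad, forces in N, time in s.
With the tool pointing down it reaches from about 0.325 to 1 m from the base axis. Payload 5.1 kg.
Tool frame: the origin (TCP) lies at the very end of the fingers, on their centre line; the grasp point (between the pads) lies 19 mm behind it (arm.pinch_z is the distance from the TCP to the grasp point, in m); z points along the fingers, y is the line along which they close (so a half turn about z gives the same grasp; the last joint's range is limited). The gripper opens to 85 mm and grips with 20 to 120 N. Pads are 22 mm wide; open, the fingers measure 114 mm over their backs; the gripper's body (76 mm by 85 mm) begins 54 mm behind the grasp point. The pads swing forward as they close: fully open they stand 13 mm farther back than shut.
Start: joints at [-1.334, 0.124, 1.65, -0, 1.367, -0.083], TCP at [0.204, -0.617, 0.231] pointing down, gripper open.
Joint ranges: [-2.61, 2.61], [-1.02, 2.33], [0.03, 2.71], [-1.35, 4.49], [0.32, 2.68], [-2.91, 2.91]. Speed limits (rad/s): [2.57, 2.57, 3.14, 3.14, 3.14, 3.14].

INTERFACE

Orientations are given as a 3x3 rotation matrix whose columns are the frame's x, y, z axes.
In Python, from rig import monitor, read_camera, get_calibration, ticket, arm gives the robot as it stands.
- The arm moves only by the shell command python3 -m jog 'ROWS' [FORCE]. ROWS is JSON, a list that holds one entry, the list of rows, each a list of 7 numbers: the shift along the world's x, y, z in mm, then the turn, a rotation vector about the world's x, y, z in rad, then the closure, from -1 (fully open) to 1 (shut). A call has 1 to 8 rows; each row shifts and turns the commanded pose from where the row before left it; what a row does not reach is not made up. A row lasts 1/12 s, in which the tool goes at most 41.7 mm and 7.16 degrees, less where a joint would pass 70% of its speed; a pose out of reach is approached as far as the arm can. A call is refused whole if a number of a shift passes 41.7 or a number of a turn 0.125, either way. A call with a gripper value outside its range is refused whole. The fingers move at their own pace and stop on an object; FORCE is the grip in N (left out, the last holds). Time passes only in rows, so rows that do not move let the fingers close. It gives the time, the measured TCP pose, the force, the opening and the grip force at its end, in the units of the state.
- monitor.sense(): the state, without advancing time (a new reading comes with each control period).
- read_camera(name): name is "side" or "top" or "wrist"; returns the picture (384x512x3 uint8, red, green, blue); there is no depth.
- get_calibration(name): a dict with "vertical_fov" (degrees; the focal length in pixels is half the picture's height over the tangent of half this angle, whatever the lens; pixels are square), "cx", "cy" (the principal point, pixels), "dist" ([k1, k2, p1, p2, k3] as OpenCV has them; the pictures are not rectified), "rvec" (rotation vector, rad) and "tvec" (3), from world to camera coordinates, as OpenCV has them. Camera axes: x right, y down, z forward; pixel columns grow to the right and rows downward; lengths in m; the calibration is good to about 2 mm. A picture is of the moment at which its call begins: read the wrist's pose just before it. get_calibration takes no time and is no camera call; for the wrist camera it gives the pose at the moment of the call.
- ticket.finish_job(): hands the job in; it is judged then, once.
The state is a dict: "clock": time; "joint_pos": joint angles; "joint_velocities": joint speeds; "joint_torque": joint torques, N m; "tool_pos": TCP position; "orientation": TCP orientation; "contact_force": force on the tool from outside, world axes, zero at the start; "moment": the same for the moment, N m; "grip_width": finger opening in m; "grip_force": force on a finger pad.
Only numpy, scipy, OpenCV 4.12 (cv2) and the standard library are available. Lean on these libraries where they do the work, as an engineer would, in place of code of your own. Each camera call takes 0.05 s, during which the arm holds its last target. There are 200 camera calls.

TASK

Fit the black battery pack lying on the rear deck of the white lamp base into the bay in front of it: get the tongue at its front end under the steel lip first, then swing its tail down until it lies fully home, level with the deck, and the spring catch has snapped over the step at its tail. Leave the other things in the drawer where they are.

Things in the scene. Friction and masses are not known exactly. Their poses are not given: they have to be found in the camera images.
- lamp: White lamp base, fixed, x -175 to +140 mm, 100 wide, top deck at z 30. Origin: underside, below the bay's middle; +x runs from the rear deck over the bay to the lip and the round end (brass bayonet socket at x +90, 34 mm wide, 34 above the deck); z up. Battery bay: open pit x -41 to +41, y -24 to +24, floor at z 10. Flat rear deck: x -175 to -41.
- pack: Black battery pack, about 110 g, 80 long (x) x 44 wide (y) x 20 mm high; origin: centre of its underside, +x to its nose, z up. Full height only at x -33 to +28. Starts flat on the rear deck, nose to the bay within 15 degrees. Seated, its underside is on the bay floor and its top level with the deck; play 2 mm lengthwise and 2 mm on each side.
- pack_nose (a point): Lower front edge of the pack's tongue, mid-width (pack x +40, z 0). The tongue (pack x 28 to 40) is 36 mm wide, 7 mm high, flush with the underside; it ends up 5 to 7 mm under the lip.
- pack_tail (a point): Lower rear edge of the pack, mid-width (pack x -40, z 0). The tail step (pack x -40 to -33) is 44 mm wide, 9 mm high, flush with the underside.
- lip_edge (a point): Lower free edge of the steel lip at the bay's +x end, mid-width (lamp x 34, z 21, 11 mm above the bay floor); axes as the lamp's. The lip is 4 mm thick, full bay width, and juts 7 mm back from the bay's end wall (x 41).
- sill (a point): Upper rear edge of the bay, where the deck ends (lamp x -41, z 30). Two guides 8 mm high, 5 mm thick stand on the deck: 48 mm apart inside from x -52 to -40, flaring to about 84 mm apart at x -96. A pack pushed on from behind slides between them, tips nose down over this edge and runs along the bay floor under the lip, its tail then resting some 15 mm high on the catch.
- catch (a joint): Spring catch: grey wedge 16 mm wide in the bay's rear wall below the sill. It juts 5 mm into the bay at z 21 and slopes back to nothing at z 30. Value in m: 0 sprung out, up to 0.0065 pushed back; the spring gives 2 N out, 3.5 N at 5 mm. Pressing the tail down past it takes about 4 to 8 N; it then snaps over the tail step.
- usb: Silver USB stick, 54 x 18 x 9 mm, beside the lamp base; leave alone.
- stick: Maple stick, 150 x 14 x 8 mm, lying beside the lamp base; leave alone.
- drive: Amber plastic drive, 85 x 55 x 14 mm; leave alone.
- tape: Clear ring of tape, 64 mm across, 18 mm high; leave alone.
- eraser: White eraser, 55 x 22 x 13 mm; leave alone.
- cup: Glazed stoneware pen cup, 80 mm across, 95 mm high, towards the back; leave alone.
Not all that is in view belongs to the job. What is shaped like the pack but green is not meant.

How it is judged:
On the way:
1. the tongue is under the lip while the tail is still raised (x of pack_nose in the frame of lip_edge above 0.002 m and z of pack_nose in the frame of lamp below 0.016 m and y of pack_nose in the frame of lamp between -0.008 and 0.008 m and angle between pack's own z axis and vertical above 0.06 rad), for 0.05 s.
At the end, for the whole second after the job is handed in: The pack lies flat in the bay (nose and tail within 3.5 mm of the floor, tilted less than 0.06 rad), its tongue at least 3 mm under the lip, the catch sprung out over its tail (within 1.5 mm), at rest (x of pack_nose in the frame of lamp above 0.037 m and z of each of pack_nose, pack_tail in the frame of lamp below 0.0135 m and value of joint catch below 0.0015 m and angle between pack's own z axis and vertical below 0.06 rad and linear speed of pack below 0.01 m/s); the robot touches nothing.
It fails at once if another thing in the drawer is moved more than 25 mm (distance of any of usb, stick, drive, tape, eraser, cup from where it was at the start of the episode above 0.025 m).
It fails at once if the pen cup is tipped (angle between cup's own z axis and vertical above 0.5 rad).
It also fails if it takes over 43 s, if anything falls off the work surface, if the arm or the gripper's body presses on something with over 40 N, if the wrist force passes 120 N, or if a joint passes its speed limit or range.

## Working session

There is one attempt and no reset: what is moved stays moved. The work goes in short steps, Python scripts to look and compute and a shell command to move; the robot and the scene stay as the last step left them, time stands still between calls to the robot, and variables do not carry over. Pictures are saved under pics/ and viewed, at most 10 in all, crops included, and the job is handed in when it is done.

```bash
mkdir -p pics; python3 - <<'E'
from rig import read_camera,get_calibration,monitor,arm
import cv2,numpy as np
ims=[]
for n in("top","side"):
    im=read_camera(n)[:,:,::-1]; cv2.imwrite(f"pics/{n}0.png",im); c=get_calibration(n); print(n,{k:np.round(v,4).tolist() for k,v in c.items()})
    ims.append(im)
cv2.imwrite("pics/a.png",cv2.resize(np.vstack(ims),None,fx=.78,fy=.78))
print(monitor.sense()["clock"],arm.pinch_z)
E
```

```text
top {'vertical_fov': 53.2975, 'cx': 258.4877, 'cy': 195.2959, 'dist': [0.025, 0.0, 0.0, 0.0, 0.0], 'rvec': [2.1729, -2.1795, 0.1048], 'tvec': [-0.0245, 0.5444, 1.009]}
side {'vertical_fov': 45.4302, 'cx': 248.305, 'cy': 186.0816, 'dist': [-0.121, 0.0, 0.0, 0.0, 0.0], 'rvec': [0.4637, -2.5661, 1.3861], 'tvec': [0.5183, 0.1698, 1.3594]}
0.1 0.0187
```

View pics/top0.png

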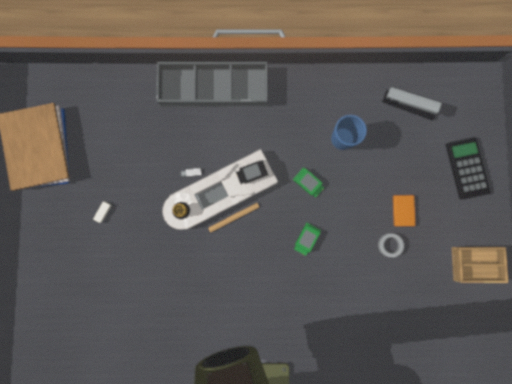

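View pics/side0.png

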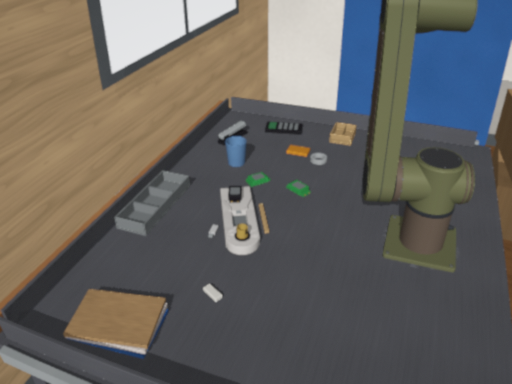

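Top view: the lamp runs from its rear end at about (268,168) to its socket at (181,210), with the black pack at (252,173). The USB stick is at (191,172), the maple stick at (234,217), and the green decoys at (308,182) and (307,239).

```bash
cat > h.py <<'E'
import cv2,numpy as np
from rig import read_camera,get_calibration,monitor
def cal(n):
    c=get_calibration(n); f=192/np.tan(np.radians(c["vertical_fov"])/2)
    K=np.array([[f,0,c["cx"]],[0,f,c["cy"]],[0,0,1]]); R=cv2.Rodrigues(np.array(c["rvec"],float))[0]
    return K,np.array(c["dist"],float),R,np.array(c["tvec"],float)
def ray(C,uv,z):
    K,d,R,t=C
    p=cv2.undistortPoints(np.array(uv,float).reshape(-1,1,2),K,d).reshape(-1,2)
    v=np.c_[p,np.ones(len(p))]@R; o=-R.T@t
    return (o+v*((z-o[2])/v[:,2])[:,None])[:,:2]
def proj(C,P):
    K,d,R,t=C
    return cv2.projectPoints(np.array(P,float).reshape(-1,3),cv2.Rodrigues(R)[0],t,K,d)[0].reshape(-1,2)
def lamp_pts(org,th,P):
    P=np.array(P,float).reshape(-1,3)/1000; c,s=np.cos(th),np.sin(th)
    return np.c_[org[0]+c*P[:,0]-s*P[:,1],org[1]+s*P[:,0]+c*P[:,1],P[:,2]]
E
python3 - <<'E'
from h import *
im=cv2.imread("pics/top0.png");C=cal("top")
hsv=cv2.cvtColor(im,cv2.COLOR_BGR2HSV)
m=((hsv[...,2]>150)&(hsv[...,1]<60)).astype(np.uint8)*255
m[:140]=0;m[240:]=0;m[:,:155]=0;m[:,285:]=0
cs=cv2.findContours(m,cv2.RETR_EXTERNAL,cv2.CHAIN_APPROX_NONE)[0];c=max(cs,key=cv2.contourArea).reshape(-1,2)
w=ray(C,c,.03)
r=cv2.minAreaRect((w*1000).astype(np.float32));print(r,cv2.boxPoints(r))
print("sock",ray(C,[[181,210]],.06),"pack",ray(C,[[252,173]],.05),"rear",ray(C,[[268,168]],.03))
print("cup",ray(C,[[349,130]],.09))
s=monitor.sense();print(s["orientation"]);print([np.round(v,3) for v in cal("wrist")[2:]]); print(np.round(-cal("wrist")[2].T@cal("wrist")[3],3))
E
```

```text
((553.829833984375, 86.01456451416016), (102.20417022705078, 315.7329406738281), 27.32436752319336) [[435.9646   202.80937 ]
 [580.89465  -77.694756]
 [671.69507  -30.780243]
 [526.765    249.72388 ]]
sock [[0.50334455 0.17535292]] pack [[ 0.60146658 -0.00906064]] rear [[ 0.61805044 -0.05215365]]
cup [[ 0.70622685 -0.25907015]]
[[ 9.49305328e-01  3.14355219e-01 -4.37005055e-04]
 [ 3.14355473e-01 -9.49303476e-01  1.88349820e-03]
 [ 1.77237071e-04 -1.92538980e-03 -9.99998131e-01]]
[array([[ 0.314, -0.95 , -0.004],
       [-0.912, -0.303,  0.275],
       [-0.263, -0.083, -0.961]]), array([-0.648, -0.036,  0.381])]
[ 0.271 -0.595  0.373]
```

```bash
python3 -m jog '[[[25,32,0,0,0,0.1,0.8],[25,32,0,0,0,0.1,0.8],[25,32,0,0,0,0.1,0.8],[25,32,0,0,0,0.1,0.8],[25,32,0,0,0,0.1,0.8],[25,32,0,0,0,0.1,0.8],[25,32,0,0,0,0.1,0.8],[25,32,0,0,0,0.1,0.8]]]' 30; python3 -m jog '[[[25,32,0,0,0,0.1,0.8],[25,32,0,0,0,0.1,0.8],[25,32,0,0,0,0.1,0.8],[25,32,0,0,0,0.1,0.8],[25,32,0,0,0,0.1,0.8],[25,32,0,0,0,0.1,0.8],[25,32,0,0,0,0.1,0.8],[25,32,0,0,0,0.1,0.8]]]'; python3 -m jog '[[[25,32,0,0,0,0.1,0.8],[0,0,0,0,0,0,0.8],[0,0,0,0,0,0,0.8]]]'
python3 - <<'E'
from h import *
s=monitor.sense();C=cal("wrist");im=read_camera("wrist")[:,:,::-1].copy();cv2.imwrite("pics/w1.png",im)
print(s["clock"],s["tool_pos"],s["grip_width"],s["orientation"],np.round(s["joint_pos"],2))
np.savez("w1.npz",*C)
o=[.5458,.1016];th=2.0477
P=[[-175,50,30],[-175,-50,30],[-41,24,30],[-41,-24,30],[41,24,30],[41,-24,30],[0,50,30],[0,-50,30],[-96,42,38],[-96,-42,38]]
for u in proj(C,lamp_pts(o,th,P)): cv2.circle(im,tuple(int(x) for x in u),3,(0,0,255),1)
cv2.imwrite("pics/w1o.png",im)
E
```

```text
clock: 0.77
tool_pos: [0.4049, -0.3591, 0.2309]
orientation: [[0.432, 0.902, -0.0], [0.902, -0.432, 0.0], [0.0, -0.0, -1.0]]
contact_force: [-0.4, -0.9, -0.5]
grip_width: 0.0085
grip_force: 0.0
clock: 1.43
tool_pos: [0.6049, -0.1031, 0.2308]
orientation: [[-0.347, 0.938, -0.001], [0.938, 0.347, 0.0], [0.0, -0.001, -1.0]]
contact_force: [0.9, -0.1, 0.5]
grip_width: 0.0087
grip_force: 0.0
clock: 1.68
tool_pos: [0.6298, -0.0711, 0.2303]
orientation: [[-0.437, 0.899, -0.002], [0.899, 0.437, 0.0], [0.001, -0.002, -1.0]]
contact_force: [-0.8, -0.5, -0.5]
grip_width: 0.0086
grip_force: 0.0
1.6833 [ 0.62976301 -0.07106396  0.23028558] 0.008554979791804373 [[-4.36967875e-01  8.99475428e-01 -1.74087162e-03]
 [ 8.99476698e-01  4.36968714e-01  1.15084428e-04]
 [ 8.64222050e-04 -1.51558526e-03 -9.99998478e-01]] [-0.2   0.09  1.69 -0.    1.36 -0.65]
```

View pics/w1o.png

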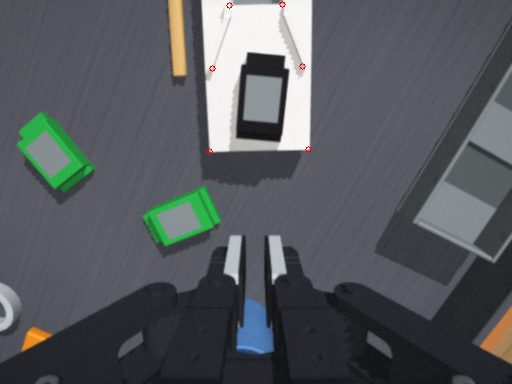

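Wrist view: the projected lamp model lands on the rear corners (209,151), (309,149) and on the guides. The pack's tail is at about (260,137) and its nose at (265,55), yawed a few degrees. I'll refine both in the lamp frame.

```bash
python3 - <<'E'
from h import *
im=cv2.imread("pics/w1.png");C=[np.load("w1.npz")[f"arr_{i}"] for i in range(4)]
o=np.array([.5458,.1016]);th=2.0477
def L(uv,z):
    d=ray(C,uv,z)-o; c,s=np.cos(th),np.sin(th); return np.c_[c*d[:,0]+s*d[:,1],-s*d[:,0]+c*d[:,1]]*1000
g=cv2.cvtColor(im,cv2.COLOR_BGR2GRAY).astype(float)
# deck left/right edges (rows) and rear edge
for r in(70,90,110,130):
    a=np.diff(g[r,190:225]).argmax()+190.5; b=np.diff(g[r,290:330]).argmin()+290.5; print(r,L([[a,r],[b,r]],.03).round(1).tolist())
for u in(220,300): b=np.diff(g[135:170,u]).argmin()+135.5; print(u,L([[u,b]],.03).round(1))
m=(g<60).astype(np.uint8); m[:, :215]=0;m[:,302:]=0;m[146:]=0;m[:48]=0
n,lab,st,ct=cv2.connectedComponentsWithStats(m);k=1+st[1:,4].argmax();print(st[k])
c=max(cv2.findContours((lab==k).astype(np.uint8),0,cv2.CHAIN_APPROX_NONE)[0],key=len).reshape(-1,2)
q=cv2.minAreaRect(c.astype(np.float32));bp=cv2.boxPoints(q);print(bp.round(1).tolist())
# light label (top, z .05)
ml=((g>110)&(g<200)).astype(np.uint8);h=np.zeros_like(ml);h[72:128,240:288]=1;ml&=h
n,lab,st,ct=cv2.connectedComponentsWithStats(ml);k=1+st[1:,4].argmax()
c=cv2.findContours((lab==k).astype(np.uint8),0,cv2.CHAIN_APPROX_NONE)[0][0].reshape(-1,2)
r=cv2.minAreaRect(L(c,.05).astype(np.float32));print("label lamp",r)
print("box z50",L(bp,.05).round(1).tolist(),"z30",L(bp,.03).round(1).tolist())
E
```

```text
70 [[-96.6, 50.2], [-99.1, -50.6]]
90 [[-115.0, 50.4], [-117.6, -50.8]]
110 [[-133.9, 50.6], [-136.4, -50.1]]
130 [[-153.3, 50.7], [-155.8, -50.4]]
220 [[-175.1   39.4]]
300 [[-175.1  -41.1]]
[ 237   53   51   88 2004]
[[235.1999969482422, 136.8000030517578], [242.89999389648438, 52.400001525878906], [288.8999938964844, 56.599998474121094], [281.20001220703125, 141.0]]
label lamp ((-124.5433349609375, -3.4486732482910156), (31.81344223022461, 39.74800491333008), 83.23503112792969)
box z50 [[-158.5, 22.3], [-84.2, 12.6], [-88.7, -28.1], [-163.5, -20.8]] z30 [[-160.8, 23.5], [-81.9, 13.2], [-86.6, -30.0], [-166.1, -22.2]]
```

```bash
cat >> h.py <<'E'
def st():
    s=monitor.sense();d=s["tool_pos"][:2]-np.array([.5458,.1016]);c,q=np.cos(2.0477),np.sin(2.0477);R=s["orientation"]
    print("t",round(s["clock"],2),"lamp xyz",np.round([(c*d[0]+q*d[1])*1e3,(-q*d[0]+c*d[1])*1e3,s["tool_pos"][2]*1e3],1),"yaw err",round(np.arctan2(R[1][0],R[0][0])-2.0477,3),"F",np.round(s["contact_force"],1))
E
python3 -m jog '[[[3,4,-36,0,0,0.025,0.85],[0,0,-40,0,0,0,0.85],[0,0,-40,0,0,0,0.85],[0,0,-40,0,0,0,0.85],[0,0,-30,0,0,0,0.85],[0,0,-10,0,0,0,0.85],[0,0,0,0,0,0,0.85],[0,0,0,0,0,0,0.85]]]'; python3 -c "from h import *;st()"
```

```text
clock: 2.4
tool_pos: [0.6326, -0.0701, 0.0363]
orientation: [[-0.455, 0.89, 0.001], [0.89, 0.455, -0.0], [-0.001, 0.001, -1.0]]
contact_force: [0.6, 0.9, 0.2]
grip_width: 0.0058
grip_force: 0.0
t 2.4 lamp xyz [-192.3    1.7   36.3] yaw err -0.004 F [0.6 0.9 0.2]
```

```bash
python3 -m jog '[[[-1.3,5.6,-3,0,0,0.004,0.85],[-2.5,4.9,0,0,0,0,0.85],[-2.5,4.9,0,0,0,0,0.85],[-2.5,4.9,0,0,0,0,0.85],[-2.5,4.9,0,0,0,0,0.85],[-2.5,4.9,0,0,0,0,0.85],[-2.5,4.9,0,0,0,0,0.85],[-2.5,4.9,0,0,0,0,0.85]]]';python3 -c "from h import *;st()"; python3 -m jog '[[[-2.5,4.9,0,0,0,0,0.85],[-2.5,4.9,0,0,0,0,0.85],[-2.5,4.9,0,0,0,0,0.85],[0,0,0,0,0,0,0.85]]]'
python3 - <<'E'
from h import *
st();im=read_camera("wrist")[:,:,::-1].copy();cv2.imwrite("pics/w2.png",im)
E
```

```text
clock: 3.07
tool_pos: [0.6133, -0.0285, 0.0325]
orientation: [[-0.46, 0.888, 0.0], [0.888, 0.46, -0.0], [-0.0, 0.0, -1.0]]
contact_force: [-0.2, -0.1, 0.3]
grip_width: 0.0063
grip_force: 0.3
t 3.07 lamp xyz [-146.6   -0.2   32.5] yaw err 0.001 F [-0.2 -0.1  0.3]
clock: 3.4
tool_pos: [0.6053, -0.0134, 0.032]
orientation: [[-0.461, 0.888, -0.001], [0.888, 0.461, 0.0], [0.001, -0.001, -1.0]]
contact_force: [1.1, 0.6, 0.2]
grip_width: 0.0067
grip_force: 0.0
t 3.4 lamp xyz [-129.5   -0.    32. ] yaw err 0.002 F [1.1 0.6 0.2]
```

View pics/w2.png

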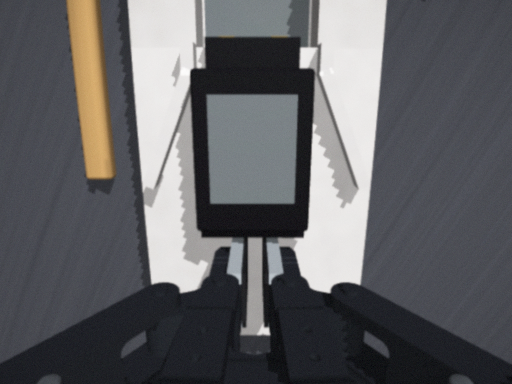

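The pack is now square and centred between the guides, with its tail edge at row 235 against the fingers. I'll keep pushing.

```bash
python3 -m jog '[[[-2.5,4.9,0,0,0,0,0.85],[-2.5,4.9,0,0,0,0,0.85],[-2.5,4.9,0,0,0,0,0.85],[-2.5,4.9,0,0,0,0,0.85],[-2.5,4.9,0,0,0,0,0.85],[-1.8,3.6,0,0,0,0,0.85],[-1.8,3.6,0,0,0,0,0.85],[-1.8,3.6,0,0,0,0,0.85]]]';python3 -c "from h import *;st()"; python3 -m jog '[[[-1.4,2.7,0,0,0,0,0.85],[-1.4,2.7,0,0,0,0,0.85],[-1.4,2.7,0,0,0,0,0.85],[-1.4,2.7,0,0,0,0,0.85],[-1.4,2.7,0,0,0,0,0.85],[-1.4,2.7,0,0,0,0,0.85],[0,0,0,0,0,0,0.85]]]'
python3 - <<'E'
from h import *
st();im=read_camera("wrist")[:,:,::-1].copy();cv2.imwrite("pics/w3.png",im)
E
```

```text
clock: 4.12
tool_pos: [0.5879, 0.0213, 0.0323]
orientation: [[-0.46, 0.888, -0.0], [0.888, 0.46, -0.0], [-0.0, -0.0, -1.0]]
contact_force: [-0.1, 0.2, -0.2]
grip_width: 0.0068
grip_force: 0.3
t 4.12 lamp xyz [-90.7  -0.5  32.3] yaw err 0.001 F [-0.1  0.2 -0.2]
clock: 4.7
tool_pos: [0.5792, 0.0376, 0.0321]
orientation: [[-0.46, 0.888, -0.001], [0.888, 0.46, 0.0], [0.001, -0.001, -1.0]]
contact_force: [0.5, 0.3, 0.3]
grip_width: 0.0066
grip_force: 0.0
t 4.7 lamp xyz [-72.2  -0.3  32.1] yaw err 0.001 F [0.5 0.3 0.3]
```

View pics/w3.png

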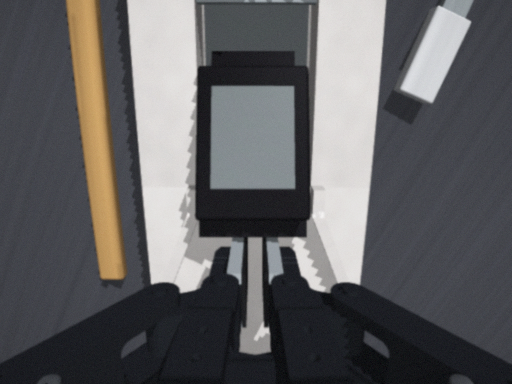

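The pack has tipped nose down into the bay (tongue at rows 52–66, tail on the fingers at row 236, lip edge near row 2). Next I'll push it under the lip.

```bash
python3 -m jog '[[[-1.1,2.2,0,0,0,0,0.85],[-1.1,2.2,0,0,0,0,0.85],[-1.1,2.2,0,0,0,0,0.85],[-1.1,2.2,0,0,0,0,0.85],[-1.1,2.2,0,0,0,0,0.85],[-1.1,2.2,0,0,0,0,0.85],[0,0,-1,0,0,0,0.85]]]';python3 -c "from h import *;st()"; python3 -m jog '[[[-0.7,1.3,0,0,0,0,0.85],[-0.7,1.3,0,0,0,0,0.85],[-0.7,1.3,0,0,0,0,0.85],[0,0,0,0,0,0,0.85]]]'
python3 - <<'E'
from h import *
st();im=read_camera("wrist")[:,:,::-1].copy();cv2.imwrite("pics/w4.png",im)
E
```

```text
clock: 5.33
tool_pos: [0.573, 0.0507, 0.0315]
orientation: [[-0.46, 0.888, 0.0], [0.888, 0.46, 0.0], [0.0, 0.0, -1.0]]
contact_force: [-0.5, 0.4, 0.1]
grip_width: 0.0062
grip_force: 0.0
t 5.33 lamp xyz [-57.7  -0.8  31.5] yaw err 0.001 F [-0.5  0.4  0.1]
clock: 5.67
tool_pos: [0.5708, 0.0544, 0.0313]
orientation: [[-0.46, 0.888, -0.0], [0.888, 0.46, 0.0], [0.0, -0.0, -1.0]]
contact_force: [0.0, 0.7, -0.2]
grip_width: 0.0064
grip_force: 0.0
t 5.67 lamp xyz [-53.5  -0.6  31.3] yaw err 0.001 F [ 0.   0.7 -0.2]
```

View pics/w4.png

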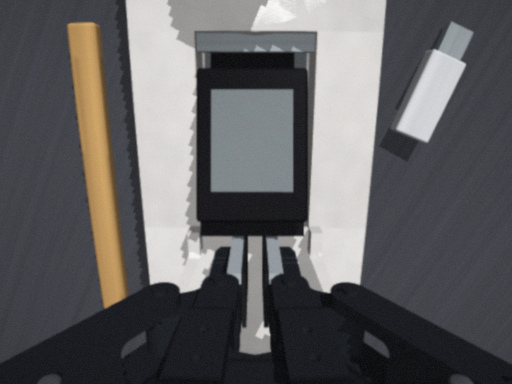

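The tongue is now going under the lip (lip at rows 32–52). I'll push the last few millimetres until there's contact.

```bash
python3 -m jog '[[[-0.5,0.9,0,0,0,0,0.85],[-0.5,0.9,0,0,0,0,0.85],[-0.5,0.9,0,0,0,0,0.85],[0,0,0,0,0,0,0.85]]]';python3 -c "from h import *;st()"; python3 -m jog '[[[-0.5,0.9,0,0,0,0,0.85],[-0.5,0.9,0,0,0,0,0.85],[0,0,0,0,0,0,0.85]]]'
python3 - <<'E'
from h import *
st();im=read_camera("wrist")[:,:,::-1].copy();cv2.imwrite("pics/w5.png",im)
E
```

```text
clock: 6.05
tool_pos: [0.5694, 0.0571, 0.0313]
orientation: [[-0.46, 0.888, -0.0], [0.888, 0.46, 0.0], [0.0, -0.0, -1.0]]
contact_force: [-0.5, -0.2, 0.2]
grip_width: 0.0063
grip_force: 0.0
t 6.05 lamp xyz [-50.4  -0.5  31.3] yaw err 0.001 F [-0.5 -0.2  0.2]
clock: 6.3
tool_pos: [0.5686, 0.0586, 0.0314]
orientation: [[-0.46, 0.888, 0.0], [0.888, 0.46, -0.0], [-0.001, 0.0, -1.0]]
contact_force: [0.4, -0.0, -1.1]
grip_width: 0.0066
grip_force: 0.5
t 6.3 lamp xyz [-48.7  -0.5  31.4] yaw err 0.001 F [ 0.4 -0.  -1.1]
```

View pics/w5.png

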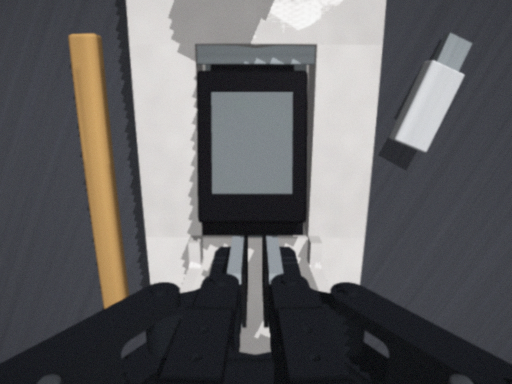

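```bash
python3 -m jog '[[[-0.5,0.9,0,0,0,0,0.85],[0,0,0,0,0,0,0.85]]]' | grep force;  python3 -m jog '[[[-0.5,0.9,0,0,0,0,0.85],[0,0,0,0,0,0,0.85]]]' | grep force
python3 - <<'E'
from h import *
st();C=cal("wrist");im=read_camera("wrist")[:,:,::-1].copy();cv2.imwrite("pics/w6.png",im)
o=[.5458,.1016];th=2.0477
print(proj(C,lamp_pts(o,th,[[34,0,25],[28,0,30],[-41,0,30],[-40,0,34],[-40,0,25],[-33,0,44]])).round(1))
g=cv2.cvtColor(im,cv2.COLOR_BGR2GRAY); print(g[60:84,206].tolist(),g[60:84,296].tolist(),g[205:245,215].tolist(),g[205:245,295].tolist())
E
```

```text
contact_force: [1.6, -3.6, -0.1]
grip_force: 2.0
contact_force: [3.1, -5.9, 1.0]
grip_force: 3.3
t 6.68 lamp xyz [-48.   -1.1  32.2] yaw err 0.002 F [ 3.1 -5.9  1. ]
[[252.2  65.6]
 [252.2  80.2]
 [252.4 238.5]
 [252.3 240. ]
 [252.4 232.2]
 [252.2 234.2]]
[112, 112, 114, 115, 106, 93, 77, 75, 75, 75, 74, 54, 32, 25, 27, 26, 26, 25, 28, 28, 28, 27, 22, 18] [114, 118, 124, 142, 155, 132, 90, 75, 75, 74, 60, 41, 28, 33, 32, 32, 30, 27, 31, 27, 30, 33, 31, 30] [26, 30, 29, 26, 26, 25, 28, 25, 27, 26, 28, 27, 25, 27, 25, 21, 22, 17, 15, 19, 16, 15, 21, 19, 23, 17, 19, 18, 15, 16, 37, 74, 107, 132, 147, 152, 152, 154, 155, 153] [27, 25, 26, 25, 24, 28, 24, 25, 26, 26, 25, 27, 27, 27, 21, 21, 22, 20, 16, 20, 23, 21, 21, 22, 27, 23, 29, 25, 32, 40, 86, 148, 165, 166, 191, 207, 216, 220, 221, 222]
```

It's firmly against the bay's end wall at about 6.7 N, with the tongue under the lip. Now I'll lift, shift forward over the tail and press down.

```bash
python3 -m jog '[[[1.4,-2.7,0,0,0,0,0.85],[0,0,28,0,0,0,0.85],[-6.4,11.3,0,0,0,0,0.85],[-6.4,11.3,0,0,0,0,0.85],[0,0,-8,0,0,0,0.85],[0,0,0,0,0,0,0.85]]]' | grep -E "force";python3 -c "from h import *;st()"; python3 -m jog '[[[0,0,-3,0,0,0,0.85],[0,0,-3,0,0,0,0.85],[0,0,-2,0,0,0,0.85],[0,0,0,0,0,0,0.85]]]' | grep force; python3 -c "from h import *;st()"
```

```text
contact_force: [-0.8, 0.2, -0.5]
grip_force: 0.0
t 7.23 lamp xyz [-21.6   2.4  48.6] yaw err 0.003 F [-0.8  0.2 -0.5]
contact_force: [0.5, -0.1, 0.3]
grip_force: 0.2
t 7.57 lamp xyz [-23.9   0.7  42.8] yaw err 0.001 F [ 0.5 -0.1  0.3]
```

```bash
python3 -m jog '[[[0,0,-2,0,0,0,0.85],[0,0,-2,0,0,0,0.85],[0,0,0,0,0,0,0.85]]]' | grep contact; python3 -m jog '[[[0,0,-2,0,0,0,0.85],[0,0,-2,0,0,0,0.85],[0,0,0,0,0,0,0.85]]]' | grep contact; python3 -c "from h import *;st()";  python3 -m jog '[[[0,0,-2,0,0,0,0.85],[0,0,-1,0,0,0,0.85],[0,0,0,0,0,0,0.85]]]' | grep contact; python3 -c "from h import *;st()"
```

```text
contact_force: [1.0, -2.2, 1.8]
contact_force: [0.7, 0.7, 1.5]
t 8.07 lamp xyz [-23.1   1.2  34.3] yaw err 0.001 F [0.7 0.7 1.5]
contact_force: [-0.4, 0.9, -0.1]
t 8.32 lamp xyz [-23.1   1.2  31.5] yaw err 0.001 F [-0.4  0.9 -0.1]
```

```bash
python3 -m jog '[[[0,0,-1,0,0,0,0.85],[0,0,-1,0,0,0,0.85],[0,0,0,0,0,0,0.85]]]' | grep contact; python3 -c "from h import *;st()";  python3 -m jog '[[[0,0,-1.5,0,0,0,0.85],[0,0,0,0,0,0,0.85]]]' | grep contact; python3 -c "from h import *;st()
cv2.imwrite('pics/w7.png',read_camera('wrist')[:,:,::-1])"
```

```text
contact_force: [0.5, 0.3, -0.1]
t 8.57 lamp xyz [-23.5   0.6  30.3] yaw err 0.001 F [ 0.5  0.3 -0.1]
contact_force: [-5.2, -1.1, 9.7]
t 8.73 lamp xyz [-23.6   0.5  30.2] yaw err 0.001 F [-5.2 -1.1  9.7]
```

View pics/w7.png

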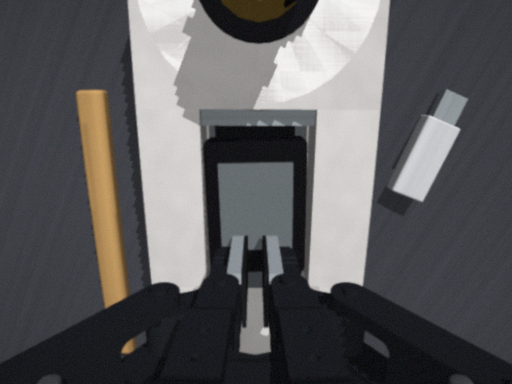

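It's level at z 30.2 mm with a firm 9.7 N reaction. I'll press a touch more, lift clear and inspect.

```bash
python3 -m jog '[[[0,0,-1.5,0,0,0,0.85],[0,0,0,0,0,0,0.85]]]' | grep contact; python3 -m jog '[[[0,0,8,0,0,0,0.85],[0,0,20,0,0,0,0.85],[10,-20,30,0,0,0,0.85],[12,-24,20,0,0,0,0.85],[12,-24,10,0,0,0,0.85],[0,0,0,0,0,0,0.85],[0,0,0,0,0,0,0.85]]]' | grep contact
python3 - <<'E'
from h import *
st();C=cal("wrist");im=read_camera("wrist")[:,:,::-1].copy()
o=[.5458,.1016];th=2.0477
print(proj(C,lamp_pts(o,th,[[34,0,25],[28,0,30],[-33,0,30],[-41,0,30],[-40,0,19],[-41,22,30],[28,-22,30]])).round(1))
cv2.imwrite("pics/w8.png",cv2.resize(im[0:300,130:400],None,fx=2,fy=2,interpolation=cv2.INTER_CUBIC))
E
```

```text
contact_force: [-9.5, 0.0, 18.2]
contact_force: [-0.1, 0.1, 0.3]
t 9.53 lamp xyz [-100.9    1.2  116.3] yaw err -0.001 F [-0.1  0.1  0.3]
[[256.  -12.2]
 [256.1  -4. ]
 [256.1  99.1]
 [256.1 111.7]
 [256.  109.5]
 [222.4 111.8]
 [292.3  -3.9]]
```

View pics/w8.png

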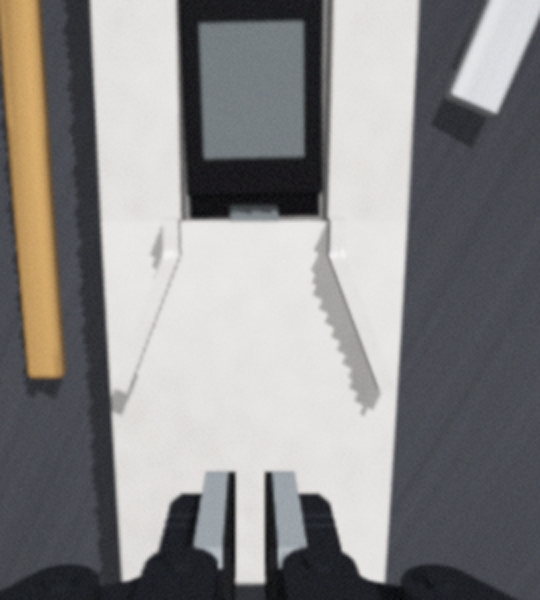

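The pack sits level in the bay. The grey catch, at crop pixel (254,212), juts out over the tail step, and the body's rear edge is where it should be. The robot is clear, so I'm handing in.

```bash
python3 -c "from rig import ticket;print(ticket.finish_job())"
```

```text
the job is handed in; nothing more can be done
None
```

The battery pack is fitted: tongue under the lip, lying level in the bay with the catch snapped over its tail step, the robot clear of it, and the job handed in at about 9.6 s; the hand-in returned no verdict.

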